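# Unlock and open the bench dust-extraction gate

## Robot

A 6-joint arm with a two-finger parallel gripper is mounted at the origin on the work surface. World frame = base frame: x ahead of the robot, y to its left, z up, the work surface at z = 0. Lengths are in m, angles in rad, forces in N, time in s.
With the tool pointing down it reaches from about 0.4 to 0.925 m from the base axis. Payload 3.4 kg.
Tool frame: the origin (TCP) lies on the front face of the gripper's body, between the roots of the fingers; the fingertips stand 73 mm ahead of it and the grasp point (between the pads) lies robot.pinch_z ahead of it (robot.pinch_z is the distance from the TCP to the grasp point, in m); z points along the fingers, y is the line along which they close (so a half turn about z gives the same grasp; the last joint's range is limited). The gripper opens to 85 mm and grips with 20 to 120 N. Pads are 22 mm wide; open, the fingers measure 114 mm over their backs; the gripper's body (76 mm by 85 mm) begins 54 mm behind the grasp point. The pads swing forward as they close: fully open they stand 13 mm farther back than shut.
Start: joints at [-1.292, 0.307, 1.506, -0, 1.328, -0.073], TCP at [0.198, -0.54, 0.304] pointing down, gripper open.
Joint ranges: [-3.12, 3.12], [-1.05, 2.28], [0.14, 2.33], [-1.42, 4.57], [0.1, 2.73], [-2.68, 2.68]. Speed limits (rad/s): [2.57, 2.57, 3.14, 3.14, 3.14, 3.14].

## Interface

Orientations are given as a unit quaternion [w, x, y, z].
In Python, from cell import robot gives the robot as it stands.
- The arm moves only by the tool send_rows, never from a script. Its arguments are lists of equal length, an entry for each row: "delta_pos": the shift along the tool's x, y, z in cm, a list of three; "delta_rot": the turn, a rotation vector about the tool's x, y, z in degrees, a list of three; "grip": the opening, from 0 (shut) to 1 (fully open). In form: {"delta_pos": [[x, y, z], ...], "delta_rot": [[wx, wy, wz], ...], "grip": [grip, ...]}. A call has 1 to 12 rows; each row is the pose to reach, as a shift and turn from the pose commanded when the call began, along the tool's axes at that moment; what a row does not reach only later rows make up. A row lasts 1/12 s, in which the tool goes at most 41.7 mm and 7.16 degrees, less where a joint would pass 70% of its speed; a pose out of reach is approached as far as the arm can. A call with a gripper value outside its range is refused whole. The fingers move at their own pace and stop on an object; "newtons" is the grip in N (left out, the last holds). Time passes only in rows, so rows that repeat a pose let the fingers close. It gives the time, the measured TCP pose, the force, the opening and the grip force at its end, in the units of the state.
- robot.observe(): the state, without advancing time (a new reading comes with each control period).
- robot.camera(name): name is "scene" or "top"; returns a dict with "color" (384x512x3 uint8, red, green, blue), "vfov" (degrees; the focal length in pixels is half the picture's height over the tangent of half this angle, whatever the lens; pixels are square), "cx", "cy" (the principal point, pixels), "dist_coeffs" ([k1, k2, p1, p2, k3] as OpenCV has them; the pictures are not rectified), "extrinsics" (4x4, takes a point from world to camera coordinates). Camera axes: x right, y up, looking along -z (the intrinsics and any distortion apply to the point x, -y, -z); pixel columns grow to the right and rows downward; lengths in m; the calibration is good to about 2 mm. A picture is of the moment at which its call begins. There is no depth.
- robot.finish_job(): hands the job in; it is judged then, once.
The state is a dict: "time_s": time; "qpos": joint angles; "joint_velocities": joint speeds; "joint_efforts": joint torques, N m; "ee_pos": TCP position; "tool_rot": TCP orientation; "force": force on the tool from outside, world axes, zero at the start; "ft_torque": the same for the moment, N m; "gripper_width": opening from 0.0 (shut) to 1.0 (fully open); "finger_force": force on a finger pad.
Only numpy, scipy, OpenCV 4.12 (cv2) and the standard library are available. Lean on these libraries where they do the work, as an engineer would, in place of code of your own. Each camera call takes 0.05 s, during which the arm holds its last target. There are 200 camera calls.

## Task

Open the dust-extraction gate of the yellow inlet on the joiner's bench: hold its red lock button down with the fingertips and, with it held down, push the gate's yellow handle away from the inlet, all the way out, until the lock button springs up again and locks the gate open. Only press and push: pinch nothing between the fingers and lift nothing. Leave the blue inlet shut and the things lying on the bench where they are.

Things in the scene. Friction and masses are not known exactly. Their poses are not given: they have to be found in the camera images.
- yellow_inlet: The inlet to work on, fixed: round dark wooden flange (140 mm across, 15 mm high), duct stub, aluminium gate body (100 mm along x, 116 mm along y, heights 55 to 78 mm) and a yellow round collar 78 mm across up to height 102 mm. Origin: on the bench under the middle of the mouth; z up. The gate slides out of the body's face at x = -50 mm, towards -x of this frame.
- yellow_gate (a joint): How far the yellow gate is drawn out, in m: 0 = shut, 0.0745 = stop at full opening; it grows towards -x of the inlet's frame. Steel plate 92 mm wide, top face at height 69 mm, with an upright handle across its outer end. Slides level with 2 to 4 N of friction. One notch in its edge takes the lock button's nose when shut, another when open. Locked, it has about 3 mm of play.
- yellow_handle (a point): Upper edge of the yellow handle, on its inner face (towards the inlet, the face to push), straight across from the lock button's middle, 50 mm along +y from the gate's centre line. The handle is an upright sheet 4 mm thick, 128 mm wide (y -64 to +64 mm of the inlet's frame), heights 69 to 106 mm. Axes as the inlet's. Shut: inner face at x = -96 mm, 46 mm in front of the body.
- yellow_cap (a point): Centre of the top of the yellow inlet's lock button: red cap, 28 mm (x) by 26 mm (y), 5 mm thick, on a vertical spring plunger. Top at height 85 mm when up, 75 mm fully down (6 mm above the gate plate). Inlet frame: x = -79, y = 50 mm; gate shut, its centre is 17 mm from the handle's inner face. Axes as the inlet's. It does not travel with the gate.
- yellow_button (a joint): How far the yellow inlet's lock button is pressed, in m: 0 = up, 0.010 = fully down. Spring: 3 N to start, 8 N fully down. The gate is free from 0.006 on. Once the gate has moved 6 mm the plate itself keeps the button down at about 0.005, until the gate is fully open and the button springs up into the second notch.
- blue_inlet: A second inlet of the same make and size, with blue collar and blue handle and its own red lock button; its origin and axes as for the yellow one. It stays shut.
- blue_gate (a joint): How far the blue inlet's gate is drawn out, in m: 0 = shut.
- blue_button (a joint): How far the blue inlet's lock button is pressed down, in m: 0 = up.
- sanding_block: Loose cork sanding block, 112 x 64 x 29 mm, with a black top; origin at the centre of its underside. To be left alone.
- tape_roll: Loose roll of cream masking tape lying flat, 92 mm across, 24 mm high; origin at the centre of its underside. To be left alone.
- bench_brush: Loose bench brush with a wooden handle, about 220 mm long, lying on the bench; origin at its middle, x along its length. To be left alone.
There are look-alikes about, which are no part of the job. Leave any purple look-alike of the blue_inlet alone.

How it is judged:
On the way, in this order (a step that is already met when the one before it is completed fails the run):
1. the yellow inlet's lock button is held down while its gate is still shut (value of joint yellow_button above 0.0055 m and value of joint yellow_gate below 0.006 m), for 0.1 s.
2. the gate's plate has been slid past the lock button while it was down (value of joint yellow_gate above 0.015 m and value of joint yellow_button above 0.004 m), for 0.05 s.
At the end, for the whole second after the job is handed in: The yellow inlet's gate is fully out (at least 70 of 74.5 mm) and at rest, its lock button is up again (within 2 mm), and the blue inlet is shut with its button up (value of joint yellow_gate above 0.07 m and value of joint each of yellow_button, blue_button below 0.002 m and velocity of joint yellow_gate below 0.01 m/s and value of joint blue_gate below 0.005 m); the robot touches nothing.
It fails at once if the yellow inlet's handle or lock button is taken between the fingers ((x of the grasp point in the frame of yellow_handle between -0.006 and 0.002 m and y of the grasp point in the frame of yellow_handle between -0.114 and 0.014 m and z of the grasp point in the frame of yellow_handle below 0.015 m) or (x of the grasp point in the frame of yellow_cap between -0.008 and 0.008 m and y of the grasp point in the frame of yellow_cap between -0.008 and 0.008 m and z of the grasp point in the frame of yellow_cap below 0.009 m)).
It fails at once if the blue inlet is worked: its gate drawn or its button pressed (value of joint blue_gate above 0.006 m or value of joint blue_button above 0.004 m).
It fails at once if the sanding block, tape roll or brush is pushed away (over 20 mm) or lifted (distance of any of sanding_block, tape_roll, bench_brush from where it was at the start of the episode above 0.02 m or height (world z) of any of sanding_block, tape_roll above 0.012 m).
It also fails if it takes over 35 s, if anything falls off the work surface, if the arm or the gripper's body presses on something with over 40 N, if the wrist force passes 120 N, or if a joint passes its speed limit or range.

## Working session

There is one attempt and no reset: what is moved stays moved. The work goes in short steps, Python scripts to look and compute and a tool call to move; the robot and the scene stay as the last step left them, time stands still between calls to the robot, and variables do not carry over. Pictures are saved under pics/ and viewed, at most 10 in all, crops included, and the job is handed in when it is done.

Besides the shell and the picture viewer there is one more tool, called by a JSON object that holds its "op" and its "data", one argument or row to a line. send_rows: Moves the arm, as the interface text tells. Its arguments: {"type":"object","properties":{"delta_pos":{"type":"array"},"delta_rot":{"type":"array"},"grip":{"type":"array"},"newtons":{"type":"number"}},"required":["delta_pos","delta_rot","grip"]}

```bash
mkdir -p pics; cat > h.py <<'E'
import numpy as np, cv2
from cell import robot
def grab(n):
    c=robot.camera(n); cv2.imwrite(f"pics/{n}.png",c["color"][:,:,::-1]); np.save(f"pics/{n}.npy",c,allow_pickle=True); return c
def load(n): return np.load(f"pics/{n}.npy",allow_pickle=True).item()
def K(c):
    f=192/np.tan(np.radians(c["vfov"])/2); return np.array([[f,0,c["cx"]],[0,f,c["cy"]],[0,0,1.]])
def ray(c,uv):
    p=cv2.undistortPoints(np.array(uv,float).reshape(-1,1,2),K(c),np.array(c["dist_coeffs"],float)).reshape(-1,2)
    d=np.c_[p[:,0],-p[:,1],-np.ones(len(p))]; E=np.array(c["extrinsics"]); R=E[:3,:3]
    return -R.T@E[:3,3], d@R
def onplane(c,uv,z):
    o,d=ray(c,uv); return o+d*((z-o[2])/d[:,2])[:,None]
def proj(c,P):
    E=np.array(c["extrinsics"]); q=np.atleast_2d(P)@E[:3,:3].T+E[:3,3]; q=q*[1,-1,-1]
    return cv2.projectPoints(q,np.zeros(3),np.zeros(3),K(c),np.array(c["dist_coeffs"],float))[0].reshape(-1,2)
E
python3 - <<'E'
from h import *
a=grab("top");b=grab("scene")
cv2.imwrite("pics/both.png",np.vstack([a["color"],b["color"]])[:,:,::-1][:, :] if 0 else cv2.resize(np.hstack([a["color"],b["color"]])[:,:,::-1],(800,300)))
print(robot.pinch_z, robot.observe()); print(a["vfov"],a["extrinsics"],a["dist_coeffs"])
E
```

```text
0.0539 {'time_s': 0.1, 'qpos': array([-1.29249155e+00,  3.07487733e-01,  1.50750974e+00, -8.01725967e-06,
        1.32837956e+00, -7.34935713e-02]), 'joint_velocities': array([ 0.00090392, -0.00019006, -0.00366746, -0.00080368, -0.0009719 ,
        0.00066945]), 'joint_efforts': array([ 3.93548839e-05, -4.58530247e+01, -2.52607530e+01, -1.96608835e-04,
        5.65440132e-03,  2.88603121e-05]), 'ee_pos': array([ 0.19798586, -0.53933798,  0.30309147]), 'tool_rot': array([-8.87119384e-04,  9.84569027e-01,  1.74994387e-01, -9.50759456e-05]), 'force': array([-0.06109396, -0.65369644,  0.1892045 ]), 'ft_torque': array([ 0.03079296, -0.01863334,  0.01933465]), 'finger_force': 0.0, 'gripper_width': 1.0005272426552934}
56.24367020192559 [[-0.00475284 -0.99998346 -0.00324034 -0.0959795 ]
 [ 0.99683135 -0.0049951   0.0793871  -0.52678526]
 [-0.07940197 -0.00285276  0.9968386  -1.12792477]
 [ 0.          0.          0.          1.        ]] [0.00151159 0.         0.         0.         0.        ]
```

View pics/top.png

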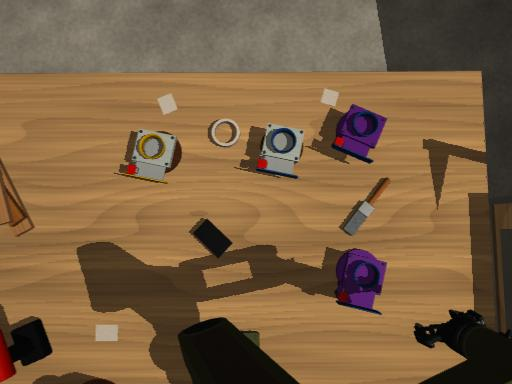

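View pics/scene.png

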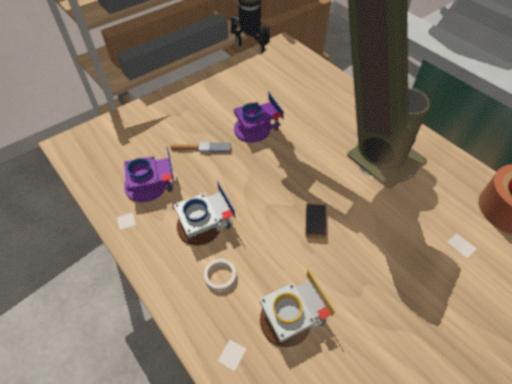

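The top view shows the only yellow-collared inlet at about (152,148), with its red cap at (131,169) and handle along row ~179. The blue inlet is at (282,148), and the purple look-alikes are at (360,130) and (360,278). The yellow one fits by its collar and handle colour. I'll measure it and confirm with one crop.

```bash
python3 - <<'E'
from h import *
est={}
for n,win in (("top",(100,120,190,195)),("scene",(245,255,350,350))):
    c=load(n); im=c["color"]; hsv=cv2.cvtColor(im,cv2.COLOR_RGB2HSV); x0,y0,x1,y1=win
    roi=np.zeros(im.shape[:2],np.uint8); roi[y0:y1,x0:x1]=1
    red=((cv2.inRange(hsv,(0,190,110),(6,255,255))|cv2.inRange(hsv,(174,190,110),(180,255,255)))>0)&(roi>0)
    yel=(cv2.inRange(hsv,(19,170,90),(32,255,255))>0)&(roi>0)
    ys,xs=np.nonzero(red); m=[xs.mean(),ys.mean()]
    print(n,"red",len(xs),m,onplane(c,m,.085)); est[n]=ray(c,m)
    k,l,s,ct=cv2.connectedComponentsWithStats(yel.astype(np.uint8),connectivity=8)
    for i in range(1,k):
        if s[i,4]>12:
            yy,xx=np.nonzero(l==i); r=cv2.minAreaRect(np.c_[xx,yy].astype(np.float32))
            print(" yel",s[i],ct[i],r,onplane(c,[ct[i]],.102)[0],onplane(c,cv2.boxPoints(r),.106)[:,:2].round(4).tolist())
    cv2.imwrite(f"pics/{n}_c.png",cv2.resize(im[y0:y1,x0:x1,::-1],None,fx=4,fy=4,interpolation=cv2.INTER_CUBIC))
(o1,d1),(o2,d2)=est["top"],est["scene"]
A=np.c_[d1[0],-d2[0]]; t=np.linalg.lstsq(A,o2-o1,rcond=None)[0]
print(o1+d1[0]*t[0],o2+d2[0]*t[1])
a,b=cv2.imread("pics/top_c.png"),cv2.imread("pics/scene_c.png")
h=max(a.shape[0],b.shape[0]);p=lambda q:cv2.copyMakeBorder(q,0,h-q.shape[0],0,0,cv2.BORDER_CONSTANT)
cv2.imwrite("pics/crop.png",np.hstack([p(a),p(b)]))
E
```

```text
top red 71 [np.float64(130.8732394366197), np.float64(168.77464788732394)] [[0.60759239 0.28494202 0.085     ]]
 yel [139 134  26  25 195] [149.13846154 145.51282051] ((151.5, 146.0), (24.0, 25.0), 90.0) [0.67520821 0.22551898 0.102     ] [[0.7096, 0.2554], [0.7091, 0.1803], [0.6362, 0.1791], [0.6366, 0.2539]]
 yel [123 173  45  11  57] [144.59649123 177.63157895] ((145.0585174560547, 177.72682189941406), (45.11859130859375, 1.5365467071533203), 12.094757080078125) [0.57797116 0.2372348  0.102     ] [[0.5894, 0.301], [0.5939, 0.3002], [0.5649, 0.1683], [0.5604, 0.1692]]
scene red 0 [np.float64(nan), np.float64(nan)] [[nan nan nan]]
 yel [275 294  23   9  39] [285.38461538 296.61538462] ((285.546630859375, 297.1755065917969), (6.710622787475586, 22.203603744506836), 82.23483276367188) [0.66253251 0.19878439 0.102     ] [[0.684, 0.1794], [0.6349, 0.2084], [0.645, 0.2229], [0.6935, 0.1942]]
 ** On entry to DLASCL parameter number  4 had an illegal value
 ** On entry to DLASCL parameter number  4 had an illegal value
 ** On entry to DLASCL parameter number  4 had an illegal value
 ** On entry to DLASCL parameter number  4 had an illegal value
 ** On entry to DLASCL parameter number  5 had an illegal value
 ** On entry to DLASCL parameter number  4 had an illegal value<stdin>:8: RuntimeWarning: Mean of empty slice.
  ret = ret.dtype.type(ret / rcount)
Traceback (most recent call last):
numpy.linalg.LinAlgError: SVD did not converge in Linear Least Squares
```

```bash
python3 - <<'E'
from h import *
c=load("scene"); im=c["color"]; t=load("top")
hsv=cv2.cvtColor(im,cv2.COLOR_RGB2HSV)
m=(cv2.inRange(hsv,(0,130,100),(8,255,255))|cv2.inRange(hsv,(172,130,100),(180,255,255)))[300:330,310:340]
ys,xs=np.nonzero(m); uv=[xs.mean()+310,ys.mean()+300]; print(len(xs),uv,onplane(c,uv,.085))
o1,d1=ray(t,[130.87,168.77]);o2,d2=ray(c,uv)
s=np.linalg.lstsq(np.c_[d1[0],-d2[0]],o2-o1,rcond=None)[0]; print(o1+d1[0]*s[0],o2+d2[0]*s[1])
# model check: yaw from handle, cap at mean
a=np.radians(-12.3);R=np.array([[np.cos(a),-np.sin(a)],[np.sin(a),np.cos(a)]])
cap=np.array([.6073,.2843]); org=cap-R@[-.079,.05]; print("origin",org)
pts=[(-.079,.05,.085),(-.096,.064,.106),(-.096,-.064,.106),(.039,0,.102),(-.039,0,.102),(0,.039,.102),(0,-.039,.102),(-.05,.058,.078),(-.05,-.058,.078),(.05,.058,.078),(.05,-.058,.078)]
W=[[*(org+R@p[:2]),p[2]] for p in pts]
o=[]
for cc,(x0,y0,x1,y1) in((t,(100,115,200,195)),(c,(245,255,345,335))):
    g=cv2.resize(cc["color"][y0:y1,x0:x1,::-1],None,fx=4,fy=4,interpolation=cv2.INTER_CUBIC)
    for u in proj(cc,W): cv2.circle(g,(int((u[0]-x0+.5)*4),int((u[1]-y0+.5)*4)),2,(255,0,255),-1)
    o.append(g)
cv2.imwrite("pics/crop.png",np.hstack(o))
E
```

```text
97 [np.float64(324.12371134020617), np.float64(312.7113402061856)] [[0.60847687 0.28713802 0.085     ]]
[0.60807749 0.28600775 0.08205023] [0.60743943 0.28663471 0.08217275]
origin [0.67383508 0.21861832]
```

View pics/crop.png

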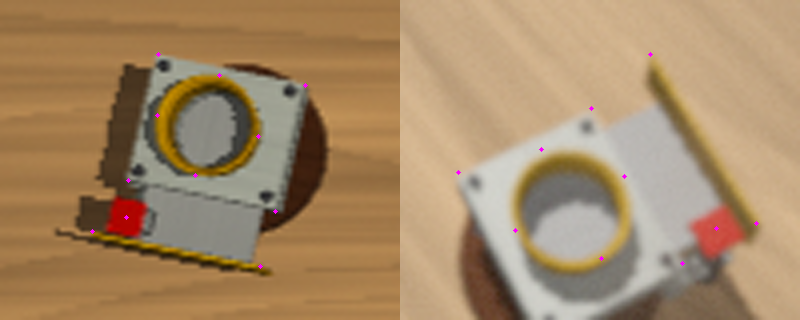

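The crop confirms the yellow inlet, with its red cap beside the yellow handle; the projected model fits within about 2–4 mm. The cap is at about (0.608, 0.286) and the inlet yaw is about -12.4°. I'll approach with the fingers shut.

{"op": "send_rows", "data": {
  "delta_pos": [
    [38.2,-22.1,0],
    [38.2,-22.1,0],
    [38.2,-22.1,0],
    [38.2,-22.1,0],
    [38.2,-22.1,0],
    [38.2,-22.1,0],
    [38.2,-22.1,0],
    [38.2,-22.1,0],
    [38.2,-22.1,0],
    [38.2,-22.1,0],
    [38.2,-22.1,0],
    [38.2,-22.1,0]
  ],
  "delta_rot": [
    [0,0,6],
    [0,0,12],
    [0,0,18],
    [0,0,24],
    [0,0,30],
    [0,0,32.5],
    [0,0,32.5],
    [0,0,32.5],
    [0,0,32.5],
    [0,0,32.5],
    [0,0,32.5],
    [0,0,32.5]
  ],
  "grip": [0,0,0,0,0,0,0,0,0,0,0,0]
}}

```text
time_s: 1.1
ee_pos: [0.4832, -0.1969, 0.3036]
tool_rot: [-0.001, 0.994, -0.105, 0.001]
force: [0.2, -0.3, -0.3]
gripper_width: -0.002
finger_force: 0.0
```

```bash
cat >> h.py <<'E'
from scipy.spatial.transform import Rotation as Ro
def delta(goal):
    s=robot.observe(); q=s["tool_rot"]; R=Ro.from_quat([*q[1:],q[0]]).as_matrix()
    print("t",s["time_s"],"pos",s["ee_pos"],"F",s["force"],"grip",s["gripper_width"],"xaxis",R[:,0],"yaw",np.degrees(np.arctan2(R[1,0],R[0,0])),"z",R[:,2])
    print("delta cm",100*R.T@(np.array(goal)-s["ee_pos"]))
E
python3 -c "
from h import *
delta([.608,.286,.20])"
```

```text
t 1.1 pos [ 0.48323304 -0.19687826  0.30356524] F [ 0.21259917 -0.30438138 -0.25554203] grip -0.0018886257491100146 xaxis [ 9.77921726e-01 -2.08969697e-01  8.73866339e-04] yaw -12.061985362785896 z [ 0.00136026  0.00218386 -0.99999669]
delta cm [  2.10148987 -49.80377233  10.47891494]
```

{"op": "send_rows", "data": {
  "delta_pos": [
    [2.1,-49.8,0],
    [2.1,-49.8,0],
    [2.1,-49.8,0],
    [2.1,-49.8,0],
    [2.1,-49.8,0],
    [2.1,-49.8,0],
    [2.1,-49.8,0],
    [2.1,-49.8,0],
    [2.1,-49.8,0],
    [2.1,-49.8,0],
    [2.1,-49.8,0],
    [2.1,-49.8,0]
  ],
  "delta_rot": [
    [0,0,0.3],
    [0,0,0.3],
    [0,0,0.3],
    [0,0,0.3],
    [0,0,0.3],
    [0,0,0.3],
    [0,0,0.3],
    [0,0,0.3],
    [0,0,0.3],
    [0,0,0.3],
    [0,0,0.3],
    [0,0,0.3]
  ],
  "grip": [0,0,0,0,0,0,0,0,0,0,0,0]
}}

```text
time_s: 2.1
ee_pos: [0.6077, 0.2825, 0.3034]
tool_rot: [0.0, 0.994, -0.11, -0.0]
force: [0.1, -0.5, 0.6]
gripper_width: 0.001
finger_force: 0.0
```

{"op": "send_rows", "data": {
  "delta_pos": [
    [0,0,3],
    [0,0,6],
    [0,0,9],
    [0,0,10.5],
    [0,0,10.5],
    [0,0,10.5],
    [0,0,10.5]
  ],
  "delta_rot": [
    [0,0,0],
    [0,0,0],
    [0,0,0],
    [0,0,0],
    [0,0,0],
    [0,0,0],
    [0,0,0]
  ],
  "grip": [0,0,0,0,0,0,0]
}}

```text
time_s: 2.68
ee_pos: [0.6085, 0.281, 0.2]
tool_rot: [-0.0, 0.994, -0.11, 0.001]
force: [0.8, 0.8, 0.5]
gripper_width: -0.004
finger_force: 0.0
```

```bash
python3 -c "
from h import *
delta([.608,.286,.165])
o=[]
for n,(x0,y0) in (('top',(95,110)),('scene',(260,240))):
    c=grab(n); o.append(cv2.resize(c['color'][y0:y0+100,x0:x0+100,::-1],None,fx=4,fy=4,interpolation=cv2.INTER_CUBIC))
    p=robot.observe()['ee_pos']; print(n,proj(c,[p-[0,0,.073],p-[0,0,.115]])-[x0,y0])
cv2.imwrite('pics/c2.png',np.hstack(o))"
```

```text
t 2.6833 pos [0.60847156 0.28098197 0.19996258] F [0.79960152 0.75345015 0.50762985] grip -0.0038395027646705737 xaxis [ 0.97562965 -0.21941876  0.00148326] yaw -12.67491062207696 z [ 1.61942524e-03  4.40715029e-04 -9.99998592e-01]
delta cm [-0.16129719 -0.47648212  3.49639789]
top [[31.99400915 56.08785046]
 [37.03550001 58.35126208]]
scene [[64.73909373 64.58433812]
 [62.45161764 70.86822783]]
```

View pics/c2.png

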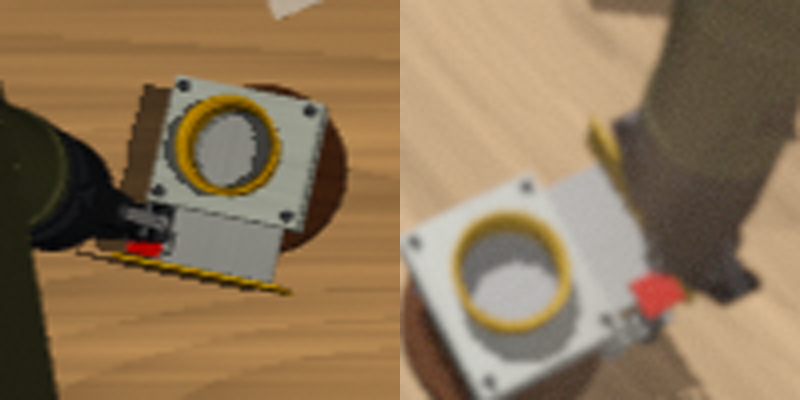

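{"op": "send_rows", "data": {
  "delta_pos": [
    [0,-0.5,0.5],
    [0,-0.5,1.5],
    [0,-0.5,2.5],
    [0,-0.5,2.7],
    [0,-0.5,2.7],
    [0,-0.5,2.7]
  ],
  "delta_rot": [
    [0,0,0],
    [0,0,0],
    [0,0,0],
    [0,0,0],
    [0,0,0],
    [0,0,0]
  ],
  "grip": [0,0,0,0,0,0]
}}

```text
time_s: 3.28
ee_pos: [0.6083, 0.2861, 0.1712]
tool_rot: [0.0, 0.994, -0.11, -0.001]
force: [-0.4, -0.6, 0.3]
gripper_width: 0.001
finger_force: 0.0
```

{"op": "send_rows", "data": {
  "delta_pos": [
    [0,0,0.3],
    [0,0,0.6],
    [0,0,0.9],
    [0,0,1.2],
    [0,0,1.5],
    [0,0,1.8],
    [0,0,1.8],
    [0,0,1.8]
  ],
  "delta_rot": [
    [0,0,0],
    [0,0,0],
    [0,0,0],
    [0,0,0],
    [0,0,0],
    [0,0,0],
    [0,0,0],
    [0,0,0]
  ],
  "grip": [0,0,0,0,0,0,0,0]
}}

```text
time_s: 3.95
ee_pos: [0.6087, 0.2862, 0.1542]
tool_rot: [-0.0, 0.994, -0.11, 0.0]
force: [-1.6, -0.9, 4.5]
gripper_width: -0.0
finger_force: 2.0
```

```bash
python3 -c "
from h import *
delta([.608,.286,.150])
o=[]
for n,(x0,y0) in (('top',(95,110)),('scene',(260,240))):
    c=grab(n); o.append(cv2.resize(c['color'][y0:y0+100,x0:x0+100,::-1],None,fx=4,fy=4,interpolation=cv2.INTER_CUBIC))
cv2.imwrite('pics/c3.png',np.hstack(o))"
```

```text
t 3.95 pos [0.60865735 0.2862247  0.15423757] F [-1.60573239 -0.87420934  4.49807484] grip -0.00036512344460856895 xaxis [ 9.75754672e-01 -2.18867102e-01  1.07219413e-04] yaw -12.642501263521313 z [ 1.39534154e-04  1.32188397e-04 -9.99999982e-01]
delta cm [-0.05926835  0.03638008  0.4237448 ]
```

View pics/c3.png

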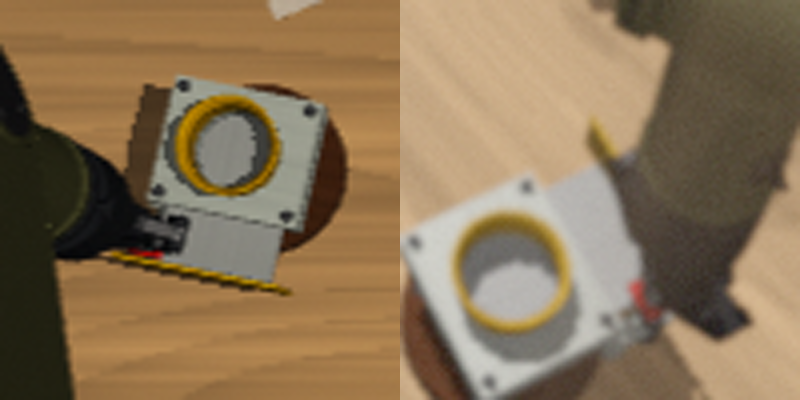

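The fingertips are on the cap, right of the handle, and the 4.5 N fits about 3–4 mm of press. I'll press deeper, hold, then push.

{"op": "send_rows", "data": {
  "delta_pos": [
    [0,0,0.2],
    [0,0,0.4],
    [0,0,0.5],
    [0,0,0.5],
    [0,0,0.5],
    [0,0,0.5]
  ],
  "delta_rot": [
    [0,0,0.3],
    [0,0,0.3],
    [0,0,0.3],
    [0,0,0.3],
    [0,0,0.3],
    [0,0,0.3]
  ],
  "grip": [0,0,0,0,0,0]
}}

```text
time_s: 4.55
ee_pos: [0.6086, 0.2863, 0.1497]
tool_rot: [-0.0, 0.994, -0.113, 0.0]
force: [-2.4, -0.3, 6.8]
gripper_width: -0.002
finger_force: 3.2
```

{"op": "send_rows", "data": {
  "delta_pos": [
    [-0.2,0,0.03],
    [-0.4,0,0.05],
    [-0.6,0,0.05],
    [-0.8,0,0.05],
    [-1.0,0,0.05],
    [-1.2,0,0.05],
    [-1.4,0,0.05],
    [-1.6,0,0.05],
    [-1.6,0,0.05]
  ],
  "delta_rot": [
    [0,0,0],
    [0,0,0],
    [0,0,0],
    [0,0,0],
    [0,0,0],
    [0,0,0],
    [0,0,0],
    [0,0,0],
    [0,0,0]
  ],
  "grip": [0,0,0,0,0,0,0,0,0]
}}

```text
time_s: 5.3
ee_pos: [0.5966, 0.2899, 0.1504]
tool_rot: [-0.001, 0.994, -0.113, 0.004]
force: [4.0, -2.1, 4.8]
gripper_width: 0.001
finger_force: 3.3
```

{"op": "send_rows", "data": {
  "delta_pos": [
    [-0.2,0,0.03],
    [-0.4,0,0.05],
    [-0.6,0,0.05],
    [-0.8,0,0.05],
    [-1.0,0,0.05],
    [-1.2,0,0.05],
    [-1.4,0,0.05],
    [-1.6,0,0.05],
    [-1.6,0,0.05]
  ],
  "delta_rot": [
    [0,0,0],
    [0,0,0],
    [0,0,0],
    [0,0,0],
    [0,0,0],
    [0,0,0],
    [0,0,0],
    [0,0,0],
    [0,0,0]
  ],
  "grip": [0,0,0,0,0,0,0,0,0]
}}

```text
time_s: 6.05
ee_pos: [0.5783, 0.2936, 0.1483]
tool_rot: [-0.0, 0.994, -0.113, 0.001]
force: [3.5, 0.2, 2.4]
gripper_width: 0.004
finger_force: 1.9
```

{"op": "send_rows", "data": {
  "delta_pos": [
    [-0.3,0,-0.1],
    [-0.7,0,-0.2],
    [-1.1,0,-0.2],
    [-1.5,0,-0.2],
    [-1.9,0,-0.2],
    [-2.3,0,-0.2],
    [-2.7,0,-0.2],
    [-3.1,0,-0.2],
    [-3.5,0,-0.2],
    [-3.9,0,-0.2],
    [-4.2,0,-0.2],
    [-4.2,0,-0.2]
  ],
  "delta_rot": [
    [0,0,0],
    [0,0,0],
    [0,0,0],
    [0,0,0],
    [0,0,0],
    [0,0,0],
    [0,0,0],
    [0,0,0],
    [0,0,0],
    [0,0,0],
    [0,0,0],
    [0,0,0]
  ],
  "grip": [0,0,0,0,0,0,0,0,0,0,0,0]
}}

```text
time_s: 7.05
ee_pos: [0.5352, 0.3027, 0.1499]
tool_rot: [0.0, 0.994, -0.113, -0.001]
force: [0.9, -0.4, 0.1]
gripper_width: -0.001
finger_force: 0.4
```

{"op": "send_rows", "data": {
  "delta_pos": [
    [-0.2,0,0],
    [-0.4,0,0],
    [-0.6,0,0],
    [-0.8,0,0],
    [-0.8,0,0]
  ],
  "delta_rot": [
    [0,0,0],
    [0,0,0],
    [0,0,0],
    [0,0,0],
    [0,0,0]
  ],
  "grip": [0,0,0,0,0]
}}

```text
time_s: 7.47
ee_pos: [0.5298, 0.3043, 0.1501]
tool_rot: [0.0, 0.994, -0.112, 0.001]
force: [5.1, -3.4, -1.8]
gripper_width: 0.005
finger_force: 3.1
```

{"op": "send_rows", "data": {
  "delta_pos": [
    [-0.2,0,0],
    [-0.4,0,0],
    [-0.6,0,0],
    [-0.6,0,0]
  ],
  "delta_rot": [
    [0,0,0],
    [0,0,0],
    [0,0,0],
    [0,0,0]
  ],
  "grip": [0,0,0,0]
}}

```text
time_s: 7.8
ee_pos: [0.5291, 0.3044, 0.1503]
tool_rot: [0.0, 0.994, -0.112, 0.007]
force: [17.9, -9.7, -9.4]
gripper_width: -0.003
finger_force: 9.7
```

The gate is at its stop: 20 N with no more travel. I'll back off, rise clear and check.

{"op": "send_rows", "data": {
  "delta_pos": [
    [0.7,0,0],
    [1.5,0,0],
    [1.5,0,0],
    [1.5,0,0],
    [1.5,0,-2],
    [1.5,0,-5],
    [1.5,0,-8],
    [1.5,0,-12],
    [1.5,0,-15],
    [1.5,0,-15]
  ],
  "delta_rot": [
    [0,0,0],
    [0,0,0],
    [0,0,0],
    [0,0,0],
    [0,0,0],
    [0,0,0],
    [0,0,0],
    [0,0,0],
    [0,0,0],
    [0,0,0]
  ],
  "grip": [0,0,0,0,0,0,0,0,0,0]
}}

```text
time_s: 8.63
ee_pos: [0.5393, 0.3045, 0.3076]
tool_rot: [-0.004, 0.994, -0.112, 0.005]
force: [1.4, 0.6, 0.4]
gripper_width: 0.002
finger_force: 0.0
```

{"op": "send_rows", "data": {
  "delta_pos": [
    [0,4,-1],
    [0,8,-1],
    [0,12,-1],
    [0,16,-1],
    [0,20,-1],
    [0,24,-1],
    [0,28,-1],
    [0,30,-1],
    [0,30,-1],
    [0,30,-1],
    [0,30,-1]
  ],
  "delta_rot": [
    [0,0,0],
    [0,0,0],
    [0,0,0],
    [0,0,0],
    [0,0,0],
    [0,0,0],
    [0,0,0],
    [0,0,0],
    [0,0,0],
    [0,0,0],
    [0,0,0]
  ],
  "grip": [0,0,0,0,0,0,0,0,0,0,0]
}}

```text
time_s: 9.55
ee_pos: [0.47, 0.011, 0.3097]
tool_rot: [-0.001, 0.994, -0.113, -0.0]
force: [-0.7, -0.4, -0.1]
gripper_width: 0.001
finger_force: 0.0
```

```bash
python3 -c "
from h import *
delta([.608,.286,.150])
a=np.radians(-12.4);R=np.array([[np.cos(a),-np.sin(a)],[np.sin(a),np.cos(a)]])
org=np.array([.608,.286])-R@[-.079,.05]
W=[[*(org+R@p[:2]),p[2]] for p in [(-.1705,.064,.106),(-.1705,-.064,.106),(-.079,.05,.085)]]
o=[]
for n,(x0,y0) in (('top',(95,110)),('scene',(260,240))):
    c=grab(n); g=cv2.resize(c['color'][y0:y0+100,x0:x0+100,::-1],None,fx=4,fy=4,interpolation=cv2.INTER_CUBIC)
    for u in proj(c,W): cv2.circle(g,(int((u[0]-x0+.5)*4),int((u[1]-y0+.5)*4)),2,(255,0,255),-1)
    o.append(g)
cv2.imwrite('pics/c4.png',np.hstack(o))"
```

```text
t 9.55 pos [0.46999121 0.01097595 0.30971557] F [-0.74145207 -0.43788552 -0.11147987] grip 0.0009656456405510655 xaxis [ 9.74568779e-01 -2.24087656e-01 -6.45266080e-04] yaw -12.949237626680155 z [-3.91452761e-04  1.17707485e-03 -9.99999231e-01]
delta cm [  7.297262   -29.87866546  15.99851437]
```

View pics/c4.png

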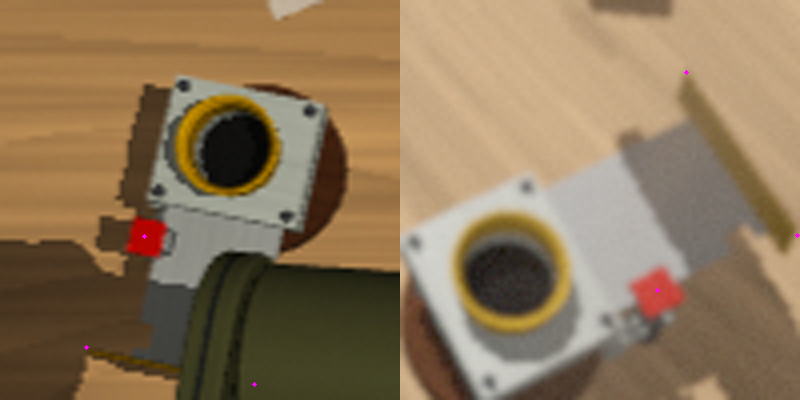

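View pics/top.png

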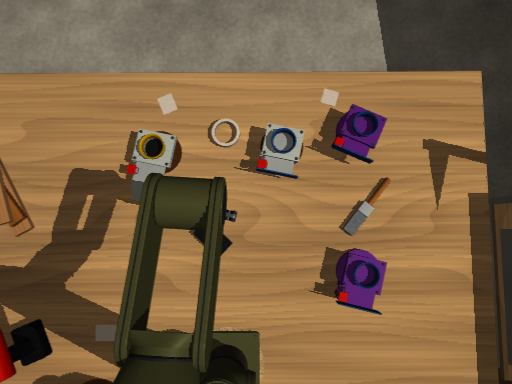

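The yellow gate is fully out at the predicted stop line, the mouth is clear, and the other things have not moved. One last check that the cap is back at its starting height, then I'll hand in.

```bash
python3 -c "
from h import *
c=load('scene');hsv=cv2.cvtColor(c['color'],cv2.COLOR_RGB2HSV)
m=(cv2.inRange(hsv,(0,130,100),(8,255,255))|cv2.inRange(hsv,(172,130,100),(180,255,255)))[300:330,310:340]
ys,xs=np.nonzero(m);uv=np.array([xs.mean()+310,ys.mean()+300]);print(len(xs),uv)
print(proj(c,[[.608,.286,.085],[.608,.286,.080]]))
if np.linalg.norm(uv-[324.12,312.71])<.5: print(robot.finish_job())
"
```

```text
95 [324.16842105 313.07368421]
[[323.9405987  312.24836511]
 [323.67224613 312.96450926]]
the job is handed in; nothing more can be done
None
```

I pushed the yellow gate out to its stop with the lock button held down and handed the job in. That the button sprang up is not certain: the last picture shows the cap within 0.4 px of its starting place, but 5 mm of height is only about 0.75 px there. The blue inlet and loose things look unmoved, and no verdict came back.

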